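Menu panels into the sanitiser by sled and push stick

ROBOT

A 6-joint arm with a two-finger parallel gripper is mounted at the origin on a cart in front of the work surface, level with it; the furniture and walls round the work are solid. World frame = base frame: x ahead of the robot, y to its left, z up, the work surface at z = 0. Lengths are in m, angles in rad, forces in N, time in s.
With the tool pointing down it reaches from about 0.3 to 1 m from the base axis. Payload 5.1 kg.
Tool frame: the origin (TCP) lies at the very end of the fingers, on their centre line; the grasp point (between the pads) lies 19 mm behind it; z points along the fingers, y is the line along which they close (so a half turn about z gives the same grasp; the last joint's range is limited). The gripper opens to 95 mm and grips with 3 to 60 N. Pads are 20 mm wide; open, the fingers measure 119 mm over their backs; the gripper's body (75 mm by 180 mm) begins 59 mm behind the grasp point.
Start: joints at [-1.369, 0.124, 1.65, -0, 1.367, -0.083], TCP at [0.183, -0.624, 0.215] pointing down, gripper open.
Joint ranges: [-2.61, 2.61], [-1.02, 2.33], [0.03, 2.71], [-1.35, 4.49], [0.32, 2.68], [-2.91, 2.91]. Speed limits (rad/s): [2.57, 2.57, 3.14, 3.14, 3.14, 3.14].

INTERFACE

Orientations are given as a rotation vector (axis times angle).
In Python, from workcell import arm gives the robot as it stands. The module is installed in compiled form; this text tells all that it offers.
- The arm moves only by the tool move_arm, never from a script. Its argument "steps" is one flat list of numbers, 7 for each row, row after row: the turn, a rotation vector about the world's x, y, z in degrees, then the shift along the world's x, y, z in mm, then the gripper command: -1 is shut, 1 is fully open, values between are in proportion. In form: [rx, ry, rz, dx, dy, dz, hand, rx, ry, rz, dx, dy, dz, hand, ...]. A call has 1 to 20 rows; each row shifts and turns the commanded pose from where the row before left it; what a row does not reach is not made up. A row lasts 1/10 s, in which the tool goes at most 50 mm and 8.59 degrees, less where a joint would pass 70% of its speed; a pose out of reach is approached as far as the arm can. A call is refused whole if a number of a shift passes 50 or a number of a turn 8.59, either way. A call with a gripper value outside its range is refused whole. The fingers move at their own pace and stop on an object; the grip force is fixed at half the most. Time passes only in rows, so rows that do not move let the fingers close. It gives the time, the measured TCP pose, the force, the opening and the grip force at its end, in the units of the state.
- arm.get_obs(): the state, without advancing time (a new reading comes with each control period).
- arm.read_camera(name): name is "scene" or "top" or "wrist"; returns a dict with "image" (400x640x3 uint8, blue, green, red), "depth" (400x640 float32, m along the optical axis (not along the pixel's ray), 0 where there is no reading), "K" (3x3 intrinsics, pixels), "position" and "attitude" of the camera in the world. Camera axes: x right, y down, z forward; pixel columns grow to the right and rows downward; lengths in m; the calibration is good to about 2 mm. A picture is of the moment at which its call begins.
- arm.sign_off(): hands the job in; it is judged then, once.
The state is a dict: "time": time; "joints": joint angles; "joint_velocities": joint speeds; "tau": joint torques, N m; "ee_pos": TCP position; "eef_rot": TCP orientation; "ft_force": force on the tool from outside, world axes, zero at the start; "moment": the same for the moment, N m; "gripper_width": finger opening in m; "grip_force": force on a finger pad.
Only numpy, scipy, OpenCV 4.12 (cv2) and the standard library are available. Lean on these libraries where they do the work, as an engineer would, in place of code of your own. Each camera call takes 0.05 s, during which the arm holds its last target. There are 200 camera calls.

TASK

Closing time: lift every menu panel up out of the slotted stand and stand each one in a slot of its own in the blue sled. Then take the push stick from its mat and with it alone bring the sled flat against the aluminium fence and feed it, boss end last and always flush along the fence, all the way into the sanitiser until it meets the back stop, keeping the gripper out of the opening. Last, put the stick back on its mat the way it lay, fin over the same spot, and leave the tub, shaker and can where they are.

Things in the scene. Friction and masses are not known exactly. Their poses are not given: they have to be found in the camera images.
- sanitiser: white box 144 mm high, open at one end (the mouth), with a fixed guide fence (34 mm high, 14 mm thick, 360 mm long) leading into it. Origin on the counter where the fence's face meets the mouth plane. +y runs along the fence away from the mouth: feed along -y. The fence's face is the plane x = 0, also inside the box; the sled slides on the counter on its -x side
- sled: blue loose sled, 0.35 kg, 90 mm wide (x), 176 mm long (y), 50 mm high; origin at the centre of its underside. Its -y end is the front and enters first, its +x side goes against the fence: flush when its origin is at x = -45 mm of the sanitiser. The front meets the back stop when the origin is at y = -124 mm of the sanitiser
- stop (a point): middle of the sanitiser's back stop, on the counter, 212 mm inside the mouth; axes as the sanitiser's. The opening is 105 mm wide (x from 0 to -105 mm of the sanitiser) and 132 mm high, without a floor of its own
- boss (a point): rearmost tip of the orange upright boss on the sled's tail, the place to push: 16 mm wide with a round end, 18 mm behind the tail wall, at x = -15 mm, y = 106 mm of the sled, from 3 to 37 mm high; the point lies on the underside level
- menu_stand: fixed low wooden stand in which the menu panels stand at the start, 90 mm by 184 mm, 48 mm high; origin at the centre of its underside. Four slots across it (along its x), at y = -66, -22, 22 and 66 mm, each 11 mm wide, floor 6 mm above the counter
- mat: black rubber mat, 3 mm thick, fixed, the push stick's place. Its origin lies on the counter where the stick's red fin belongs; the mat reaches from -80 to +140 mm along its x and 55 mm either side in y
- push_stick: wooden push stick, 0.15 kg, standing flat: bar 40 mm wide, 22 mm high, from -60 to +120 mm along its x; at the nose two prongs to +133 mm leave a notch 24 mm wide for the boss. Red upright grip fin 14 mm thick (y), 50 mm long (x), up to 95 mm above the underside. Origin at the underside below the fin's centre; nose to +x, z up
- stick_grip (a point): point to grip in the stick's red fin, 72 mm above the stick's underside
- tub: yoghurt tub, 72 mm wide, 71 mm high, a bystander; origin under its centre
- shaker: salt shaker, 44 mm wide, 90 mm high, a bystander; origin under its centre
- can: drink can, 66 mm wide, 115 mm high, a bystander; origin under its centre
- slot_0 (a point): middle of the floor of the sled's slot 0 (front-most); axes as the sled's. Slots are 44 mm apart, 13 mm wide along y, 80 mm long along x; floor 6 mm, ribs' tops 46 mm above the counter
- slot_1 (a point): middle of the floor of the sled's slot 1 (counted from the front); axes as the sled's. Slots are 44 mm apart, 13 mm wide along y, 80 mm long along x; floor 6 mm, ribs' tops 46 mm above the counter
- slot_2 (a point): middle of the floor of the sled's slot 2 (counted from the front); axes as the sled's. Slots are 44 mm apart, 13 mm wide along y, 80 mm long along x; floor 6 mm, ribs' tops 46 mm above the counter
- slot_3 (a point): middle of the floor of the sled's slot 3 (rear-most, next to the boss); axes as the sled's. Slots are 44 mm apart, 13 mm wide along y, 80 mm long along x; floor 6 mm, ribs' tops 46 mm above the counter
- panel_red_center (a point): centre of the menu panel with the red head (None if it is absent): a stiff white plate 70 mm wide (its x), 8 mm thick (its y), 100 mm high (its z), 60 g, standing upright in the menu stand, top edge 106 mm above the counter; the point is half-way up, 50 mm below the top edge
- panel_green_center (a point): centre of the menu panel with the green head (None if it is absent): a stiff white plate 70 mm wide (its x), 8 mm thick (its y), 100 mm high (its z), 60 g, standing upright in the menu stand, top edge 106 mm above the counter; the point is half-way up, 50 mm below the top edge
- panel_blue_center (a point): centre of the menu panel with the blue head (None if it is absent): a stiff white plate 70 mm wide (its x), 8 mm thick (its y), 100 mm high (its z), 60 g, standing upright in the menu stand, top edge 106 mm above the counter; the point is half-way up, 50 mm below the top edge
- panel_yellow_center (a point): centre of the menu panel with the yellow head (None if it is absent): a stiff white plate 70 mm wide (its x), 8 mm thick (its y), 100 mm high (its z), 60 g, standing upright in the menu stand, top edge 106 mm above the counter; the point is half-way up, 50 mm below the top edge

How it is judged:
By the outcome, as a careful person would: the job done as asked, in the order asked, and still so for the second after the job is handed in, with the robot touching nothing.
Of panel_red, panel_green, panel_blue, panel_yellow only 2 to 4 are there at a start; the rules pass over those that are not, and their reading is None.
At some moment in a run one of sled, push_stick may be knocked a few centimetres aside while the robot is not near it.
It also fails if it takes over 210 s, if anything falls off the work surface, if the arm or the gripper's body presses on something with over 40 N, if the wrist force passes 120 N, or if a joint passes its speed limit or range.

## Working session

There is one attempt and no reset: what is moved stays moved. The work goes in short steps, Python scripts to look and compute and a tool call to move; the robot and the scene stay as the last step left them, time stands still between calls to the robot, and variables do not carry over. Pictures are saved under pics/ and viewed, at most 18 in all, crops included, and the job is handed in when it is done.

Besides the shell and the picture viewer there is one more tool, called after "Request:" in YAML: its name, and indented under it one key for each argument. move_arm: Moves the arm, as the interface text tells. Its arguments: {"type":"object","properties":{"steps":{"type":"array"}},"required":["steps"]}

```bash
mkdir -p pics
cat > h.py <<'E'
import numpy as np, cv2
from scipy.spatial.transform import Rotation as R
from workcell import arm
def cam(n):
    c=arm.read_camera(n); return c
def rot(a):
    a=np.array(a,float)
    if a.shape==(3,3): return a
    if a.size==3: return R.from_rotvec(a).as_matrix()
    return R.from_quat(a).as_matrix()
def cloud(c):
    K=np.array(c['K']);d=c['depth'];v,u=np.indices(d.shape)
    P=np.stack([(u-K[0,2])/K[0,0]*d,(v-K[1,2])/K[1,1]*d,d],-1)
    W=P@rot(c['attitude']).T+np.array(c['position']); W[d==0]=np.nan
    return W
E
python3 - <<'E'
from h import *
o=arm.get_obs();print(o['ee_pos'],o['eef_rot'],o['gripper_width'],o['time'])
for n in['scene','top','wrist']:
    c=cam(n);cv2.imwrite(f'pics/{n}0.png',c['image']);np.savez(f'{n}0.npz',**c);print(n,c['position'],c['attitude'],np.array(c['K']).tolist())
E
```

```text
[ 0.18248158 -0.62319931  0.2133994 ] [-3.10777919e+00 -4.45591935e-01  2.05877544e-04] 0.09507128034389115 0.0
scene [ 1.11763769 -0.64895007  0.95561882] [-2.20806089 -0.87595936  0.35795778] [[363.9728892426997, 0.0, 314.52761558872], [0.0, 363.9728892426997, 203.430244544129], [0.0, 0.0, 1.0]]
top [-0.49275618 -0.3462055   1.39850419] [-2.08423798  1.46423479 -0.52606408] [[460.69550878987906, 0.0, 314.3920022034506], [0.0, 460.69550878987906, 203.27154223318132], [0.0, 0.0, 1.0]]
wrist [ 0.25714088 -0.60233965  0.38296986] [ 2.32918476 -1.74465628 -0.24791485] [[323.37619160937015, 0.0, 322.402848800903], [0.0, 323.37619160937015, 197.16514824201636], [0.0, 0.0, 1.0]]
```

View pics/scene0.png

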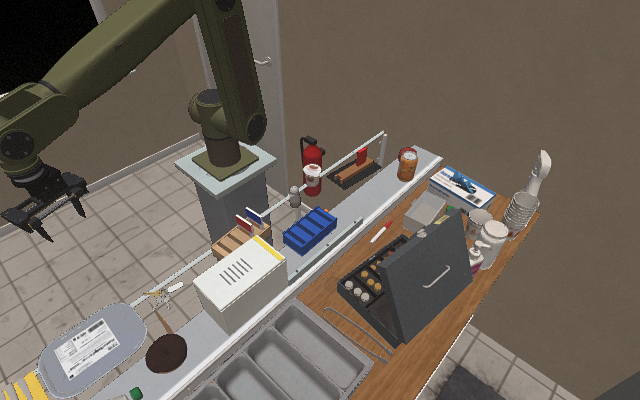

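View pics/top0.png

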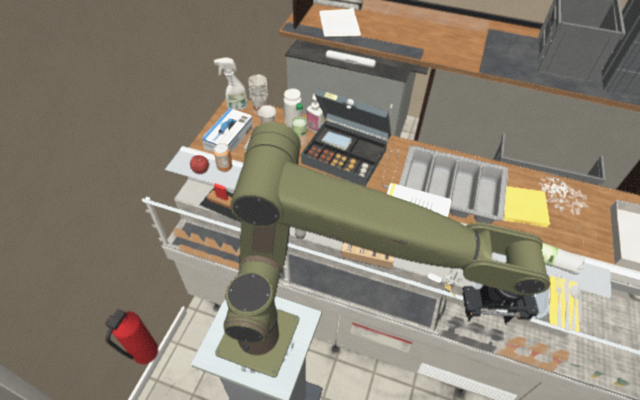

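The scene view shows the sanitiser at (240,285), sled (310,230), stand (240,238) with two panels (red, blue heads), the stick on its mat (355,168), can (407,165), shaker (295,195) and tub (313,180). The arm hides most of the top view.

Run:
```python
from h import *
c=dict(np.load('scene0.npz'));W=cloud(c);np.set_printoptions(precision=3,suppress=True)
for u,v,n in [(240,285,'san'),(310,230,'sled'),(240,240,'stand'),(361,157,'fin'),(355,172,'stick'),(407,165,'can'),(295,195,'shaker'),(313,172,'tub'),(350,235,'fence'),(384,140,'railpost'),(270,215,'rail?'),(350,155,'rail'),(395,190,'counter'),(340,210,'counter2')]:
    print(n,W[v,u])
im=c['image'][125:325,185:445];cv2.imwrite('pics/s0c.png',cv2.resize(im,None,fx=3,fy=3,interpolation=cv2.INTER_CUBIC))
```

```text
san [ 0.623 -0.394  0.144]
sled [ 0.565 -0.071  0.047]
stand [ 0.43  -0.257  0.047]
fin [0.457 0.34  0.067]
stick [0.467 0.295 0.022]
can [0.633 0.394 0.091]
shaker [0.42  0.004 0.063]
tub [0.386 0.134 0.072]
fence [0.655 0.035 0.005]
railpost [ 0.376  0.638 -0.039]
rail? [-0.333  0.456 -0.927]
rail [ 0.357  0.402 -0.008]
counter [ 0.634  0.34  -0.001]
counter2 [0.549 0.106 0.001]
```

View pics/s0c.png

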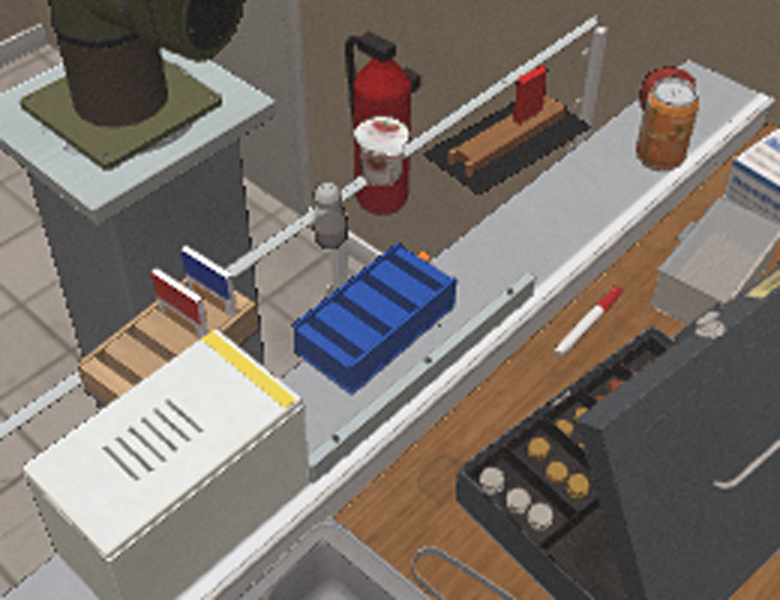

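Only the red and blue panels are present. The red one sits in the third slot from the sanitiser and the blue one in the fourth. Next I fit poses from the depth.

```bash
cat >> h.py <<'E'
np.set_printoptions(precision=4,suppress=True)
def fit(W,m,z0,z1,box=None,name=''):
    P=W[m & (W[...,2]>z0)&(W[...,2]<z1)]
    if box is not None: P=P[(P[:,0]>box[0])&(P[:,0]<box[1])&(P[:,1]>box[2])&(P[:,1]<box[3])]
    if len(P)<5: print(name,'few',len(P)); return
    r=cv2.minAreaRect((P[:,:2]*1000).astype(np.float32))
    b=cv2.boxPoints(r)
    print(name,'n',len(P),'c',np.round(r[0],1),'size',np.round(r[1],1),'ang',round(r[2],1),'zmed/max',np.median(P[:,2]),P[:,2].max()); return P
def masks(c):
    h=cv2.cvtColor(c['image'],cv2.COLOR_BGR2HSV).astype(int);H,S,V=h[...,0],h[...,1],h[...,2]
    return dict(blue=(abs(H-113)<12)&(S>130),red=((H<6)|(H>174))&(S>140),wood=(H>8)&(H<20)&(S>60)&(S<190)&(V>90),orange=(H>4)&(H<16)&(S>190)&(V>180),any=np.ones(H.shape,bool))
E
python3 - <<'E'
from h import *
c=dict(np.load('scene0.npz'));W=cloud(c);M=masks(c)
fit(W,M['blue'],.035,.06,(.45,.7,-.25,.1),'sled')
fit(W,M['orange'],.0,.06,(.45,.7,-.1,.2),'boss')
fit(W,M['wood'],.04,.055,(.3,.55,-.45,-.0),'stand')
fit(W,M['any'],.07,.12,(.3,.55,-.4,-.03),'panels')
fit(W,M['blue'],.07,.12,(.3,.55,-.4,-.03),'pblue')
fit(W,M['red'],.07,.12,(.3,.55,-.4,-.03),'pred')
fit(W,M['any'],.025,.04,(.62,.75,-.25,.3),'fence')
fit(W,M['any'],.13,.16,(.4,.8,-.6,-.2),'san')
fit(W,M['red'],.03,.12,(.35,.55,.2,.5),'fin')
fit(W,M['wood'],.015,.03,(.35,.6,.1,.6),'bar')
for n,b in dict(can=(.55,.75,.3,.5),shaker=(.37,.47,-.04,.05),tub=(.32,.45,.07,.2)).items(): fit(W,M['any'],.03,.13,b,n)
# fence face line (top points, min x edge)
P=W[(W[...,2]>.028)&(W[...,2]<.04)&(W[...,0]>.62)&(W[...,0]<.72)&(W[...,1]>-.2)&(W[...,1]<.15)]
for y in np.arange(-.2,.15,.04):
    q=P[(P[:,1]>y)&(P[:,1]<y+.04)]
    if len(q)>3: print(round(y+.02,2),q[:,0].min(),q[:,0].max(),len(q))
E
```

```text
sled n 882 c [551.7 -57.6] size [ 94.7 175.4] ang 1.2 zmed/max 0.04664406845726243 0.05505039397888689
boss few 1
stand n 666 c [ 417.5 -244.3] size [ 91.6 186.2] ang 2.2 zmed/max 0.04849717556992267 0.05466325541710937
panels n 313 c [ 415.3 -200.3] size [72.4 55.4] ang 4.8 zmed/max 0.09472806057293948 0.11132332262832934
pblue n 84 c [ 413.8 -182.1] size [64.4  4.3] ang 4.4 zmed/max 0.08959266097944563 0.10533727413165861
pred n 86 c [ 415.7 -225.3] size [68.9  5.4] ang 5.2 zmed/max 0.08807842043837055 0.10719644650835125
fence n 505 c [665.5  29.7] size [554.2  81.7] ang 78.0 zmed/max 0.03349049885265676 0.039483936440974476
san n 3405 c [ 581.4 -361.5] size [221.7 128.8] ang 89.7 zmed/max 0.14456578317888624 0.15057927471913723
fin n 156 c [491.4 414.4] size [201.7  32.7] ang 60.9 zmed/max 0.06943054891496031 0.10257926192500633
bar n 232 c [472.5 338.1] size [248.8 129.8] ang 54.6 zmed/max 0.025506549221075647 0.029783007499430747
can n 498 c [650. 418.] size [162.9 199.2] ang 89.8 zmed/max 0.07948668389503155 0.11876206831482483
shaker n 162 c [412.6   5.4] size [38.5 31.1] ang 19.4 zmed/max 0.062476719701712036 0.09279576759252117
tub n 267 c [371.7 143.2] size [70.6 71.1] ang 34.4 zmed/max 0.06986034648868866 0.07706909890700231
-0.18 0.635303977136078 0.6510078195292456 57
-0.14 0.6357442359232419 0.650771479363058 53
-0.1 0.6366437140447752 0.6504882752530285 51
-0.06 0.6364441004828293 0.6497036220585974 44
-0.02 0.6365128709702098 0.6520988848986766 46
0.02 0.6374243707907201 0.6503395493977322 40
0.06 0.6358670086695197 0.6523759784517842 39
0.1 0.6368343737199775 0.6517579565827134 28
```

Request:
move_arm:
  steps: [0,0,0,0,30,50,1,0,0,0,0,30,50,1,0,0,0,0,30,50,1,0,0,0,20,40,30,1,0,0,0,30,50,0,1,0,0,0,30,50,0,1,0,0,0,30,50,0,1,0,0,0,30,50,0,1]

```text
time: 0.95
ee_pos: [0.3045, -0.3361, 0.371]
eef_rot: [3.11, 0.445, 0.0]
ft_force: [0.0, 0.5, 0.1]
gripper_width: 0.0952
grip_force: 0.0
```

Request:
move_arm:
  steps: [0,0,-6.5,10,50,0,1,0,0,-6.5,10,50,0,1,0,0,0,0,40,0,1,0,0,0,0,0,0,1,0,0,0,0,0,0,1]

```text
time: 1.45
ee_pos: [0.3237, -0.1995, 0.3712]
eef_rot: [3.139, 0.094, 0.001]
ft_force: [-0.1, -0.8, 0.4]
gripper_width: 0.0952
grip_force: 0.0
```

Run:
```python
from h import *
o=arm.get_obs();print(o['ee_pos'],o['eef_rot'])
c=cam('wrist');cv2.imwrite('pics/w1.png',c['image']);np.savez('w1.npz',**c);W=cloud(c);M=masks(c);print(c['position'],rot(c['attitude'])[:,2])
fit(W,M['blue'],.035,.06,(.45,.7,-.25,.1),'sled')
fit(W,M['orange'],.01,.06,(.45,.7,-.1,.2),'boss')
fit(W,M['wood'],.04,.055,(.3,.55,-.45,-.0),'stand')
fit(W,M['any'],.097,.12,(.3,.55,-.205,-.03),'pblue')
fit(W,M['any'],.097,.12,(.3,.55,-.3,-.205),'pred')
fit(W,M['any'],.13,.16,(.4,.8,-.6,-.2),'san')
```

```text
[ 0.3237 -0.1995  0.3712] [3.1392 0.0939 0.0008]
[ 0.4012 -0.1952  0.5407] [-0.2743 -0.0165 -0.9615]
sled n 2358 c [517.1 -57.1] size [ 29.7 175.9] ang 2.7 zmed/max 0.04562691448950204 0.05244949633939544
boss few 0
stand n 6068 c [ 417.4 -243.2] size [ 89.5 182.5] ang 4.8 zmed/max 0.047251037680633545 0.05321325769295726
pblue n 392 c [ 411.5 -177.8] size [68.9  8.6] ang 4.8 zmed/max 0.10514303999491584 0.10872307795876884
pred n 676 c [ 459.6 -241.7] size [ 49.  158.2] ang 61.8 zmed/max 0.10547291206794893 0.1199875050469062
san n 1455 c [ 517.6 -361.1] size [ 10.9 218.2] ang 2.5 zmed/max 0.14163979506043833 0.14548565362499533
```

View pics/w1.png

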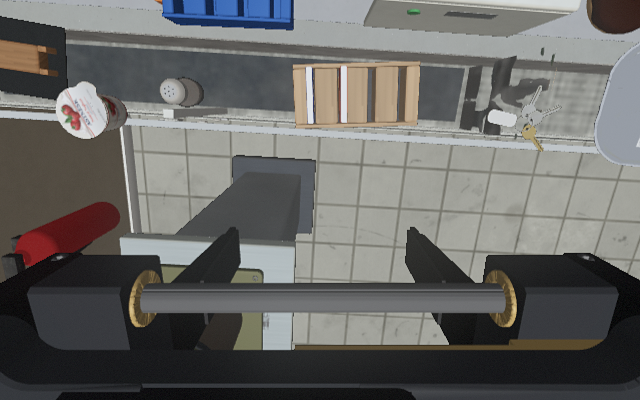

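The wrist view shows the stand at (355,95), with the blue panel at (310,95) and the red one at (345,93). The stand is yawed 4.8° and the slot geometry agrees. I'll grasp the blue panel.

Request:
move_arm:
  steps: [0,0,1.4,44,11,-25,-0.16,0,0,0,44,10.5,-25,-0.16,0,0,0,0,0,-50,-0.16,0,0,0,0,0,-50,-0.16,0,0,0,0,0,-46,-0.16,0,0,0,0,0,0,-0.16]

```text
time: 2.1
ee_pos: [0.4038, -0.1777, 0.1683]
eef_rot: [-3.13, -0.126, 0.022]
ft_force: [-0.3, 0.6, -0.5]
gripper_width: 0.0525
grip_force: 0.0
```

Run:
```python
from h import *
c=cam('wrist');cv2.imwrite('pics/w2.png',c['image']);W=cloud(c);M=masks(c)
print(arm.get_obs()['ee_pos'],arm.get_obs()['gripper_width'])
fit(W,M['any'],.097,.112,(.36,.46,-.205,-.15),'pblue')
fit(W,M['any'],.097,.112,(.36,.46,-.24,-.205),'pred')
fit(W,M['blue'],.035,.06,(.45,.7,-.25,.1),'sled')
```

```text
[ 0.4063 -0.179   0.1731] 0.048110629445786486
pblue n 1023 c [ 412.1 -177.7] size [69.6  8.2] ang 4.9 zmed/max 0.1052461740440781 0.10783685916366106
pred n 1017 c [ 418.4 -221.4] size [64.2  8.9] ang 4.9 zmed/max 0.10511105078467975 0.10744926957673218
sled n 10775 c [530.7 -56.4] size [ 51.5 176.4] ang 1.1 zmed/max 0.04541410040083588 0.05145161674414056
```

Request:
move_arm:
  steps: [0,0,0,3,1,-40,-0.16,0,0,0,2,0,-35,-0.16,0,0,0,0,0,-23,-0.16,0,0,0,0,0,0,-0.16,0,0,0,0,0,0,-1,0,0,0,0,0,0,-1,0,0,0,0,0,0,-1,0,0,0,0,0,0,-1]

```text
time: 2.95
ee_pos: [0.4147, -0.1788, 0.0804]
eef_rot: [3.137, 0.129, 0.004]
ft_force: [-0.2, 1.4, -1.1]
gripper_width: 0.0133
grip_force: 0.0
```

Request:
move_arm:
  steps: [0,0,0,0,0,0,-1,0,0,0,0,0,0,-1,0,0,0,0,0,0,-1]

```text
time: 3.25
ee_pos: [0.4143, -0.1785, 0.0798]
eef_rot: [3.138, 0.129, 0.002]
ft_force: [-1.5, 0.1, 5.2]
gripper_width: 0.0082
grip_force: 30.0
```

Request:
move_arm:
  steps: [0,0,0,0,0,35,-1,0,0,0,0,0,50,-1,0,0,0,10,10,50,-1,0,0,-1,13,50,50,-1,0,0,-2,13,50,35,-1,0,0,0,0,8,0,-1,0,0,0,0,0,0,-1,0,0,0,0,0,0,-1]

```text
time: 4.05
ee_pos: [0.4418, -0.0859, 0.2725]
eef_rot: [-3.141, -0.048, 0.005]
ft_force: [0.7, 0.6, -1.0]
gripper_width: 0.0076
grip_force: 30.0
```

Run:
```python
from h import *
c=cam('wrist');cv2.imwrite('pics/w3.png',c['image']);np.savez('w3.npz',**c);W=cloud(c);M=masks(c)
o=arm.get_obs();print(o['ee_pos'],o['eef_rot'],o['gripper_width'])
fit(W,M['blue'],.042,.06,(.45,.7,-.25,.1),'sled')
fit(W,M['blue'],-.01,.03,(.45,.7,-.25,.1),'sledlow')
fit(W,M['orange'],.01,.06,(.45,.7,-.1,.2),'boss')
fit(W,M['any'],.025,.04,(.63,.68,-.2,.15),'fence')
```

```text
[ 0.4417 -0.0862  0.2723] [-3.1405 -0.046   0.0061] 0.008022854996106646
sled n 9248 c [550.4 -55.5] size [ 89.7 175.5] ang 1.0 zmed/max 0.04551263052849791 0.052071648985955565
sledlow n 2793 c [553.4 -43.4] size [ 87.1 172.3] ang 1.0 zmed/max 0.005902560595492268 0.02997589497074865
boss few 0
fence n 140 c [ 634.  -159.7] size [ 1.5 80.2] ang 0.3 zmed/max 0.02868575457284217 0.03395943289469333
```

View pics/w3.png

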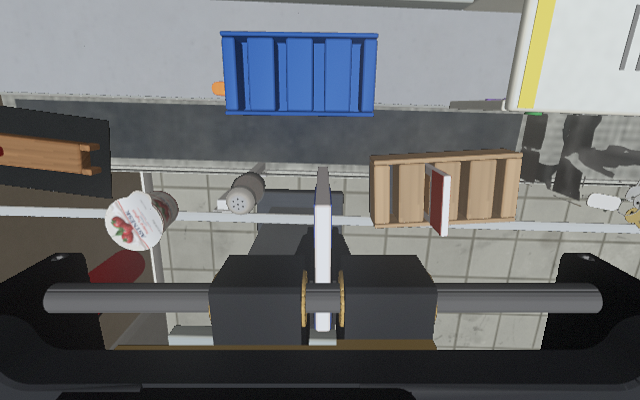

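The view shows the held panel at (323,240) and the sled at (300,73), with the boss at (218,88). Slot columns are near 240, 280, 320 and 358. The sled measures centre (550.4,-55.5) and yaw 1.0°. I'll hover over slot 3.

Request:
move_arm:
  steps: [0,0,-0.7,40,35,-20,-1,0,0,0,40,35,-30,-1,0,0,0,30,26,-40,-1,0,0,0,0,0,-32,-1,0,0,0,0,0,0,-1,0,0,0,0,0,0,-1,0,0,0,0,0,0,-1]

```text
time: 4.8
ee_pos: [0.5381, -0.0043, 0.1669]
eef_rot: [3.141, 0.025, 0.004]
ft_force: [-0.6, 0.8, -0.6]
gripper_width: 0.0078
grip_force: 30.0
```

Run:
```python
from h import *
c=cam('scene');cv2.imwrite('pics/s2.png',cv2.resize(c['image'][150:270,240:400],None,fx=4,fy=4,interpolation=cv2.INTER_CUBIC));np.savez('s2.npz',**c);W=cloud(c);M=masks(c)
o=arm.get_obs();print(o['ee_pos'],o['eef_rot'],o['gripper_width'])
fit(W,M['any'],.065,.13,(.5,.6,-.1,.1),'panel')
fit(W,M['blue'],.042,.055,(.45,.7,-.25,.1),'sled')
```

```text
[ 0.5384 -0.0042  0.1674] [3.141  0.0255 0.0059] 0.007784739575326976
panel n 126 c [536.8  -8.8] size [71.9 12. ] ang 6.8 zmed/max 0.1119733109946684 0.12992668644871974
sled n 790 c [551.3 -57.3] size [ 92.9 175.5] ang 0.9 zmed/max 0.04696150427421886 0.05449251472596217
```

View pics/s2.png

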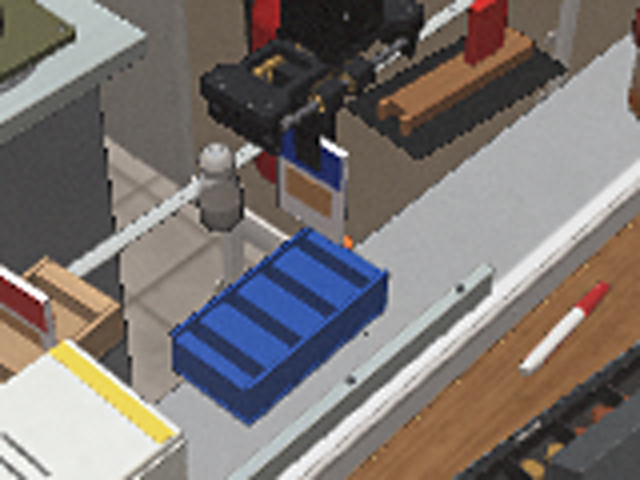

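The panel hangs at (312,190) in the crop, right beside slot 3 at (320,255). I'll shift the remaining distance and check before going down.

Request:
move_arm:
  steps: [0,0,0,13,14,0,-1,0,0,0,0,0,-20,-1,0,0,0,0,0,0,-1,0,0,0,0,0,0,-1]

```text
time: 5.25
ee_pos: [0.5506, 0.0104, 0.1463]
eef_rot: [3.141, 0.027, 0.002]
ft_force: [-0.9, 0.1, -0.6]
gripper_width: 0.0078
grip_force: 30.0
```

Run:
```python
from h import *
o=arm.get_obs();print(o['ee_pos'],o['eef_rot'],o['gripper_width'])
c=cam('wrist');W=cloud(c);M=masks(c);cv2.imwrite('pics/w4.png',c['image'])
fit(W,M['blue'],.042,.055,(.45,.7,-.25,.03),'sled')
fit(W,M['any'],.12,.155,(.5,.6,-.03,.05),'panel')
```

```text
[0.5506 0.0104 0.1463] [3.1413 0.0269 0.0019] 0.007820687044274724
sled n 13784 c [551.  -56.4] size [ 89.2 173.9] ang 1.3 zmed/max 0.04542976690008646 0.051516797868847
panel n 303 c [572.   10.5] size [23.3 16.7] ang 2.2 zmed/max 0.14571852677182393 0.15497381178837968
```

Aligned, with panel y near 10.2. I'll lower until it nearly touches (TCP about 0.081) and release.

Request:
move_arm:
  steps: [0,0,0,0,-0.5,-25,-1,0,0,0,0,0,-20,-1,0,0,0,0,0,-12,-1,0,0,0,0,0,-6,-1,0,0,0,0,0,0,-1,0,0,0,0,0,0,-1]

```text
time: 5.9
ee_pos: [0.5512, 0.0103, 0.0832]
eef_rot: [3.141, 0.028, 0.003]
ft_force: [0.7, -1.0, -0.5]
gripper_width: 0.0079
grip_force: 30.0
```

Request:
move_arm:
  steps: [0,0,0,0,0,-2,-1,0,0,0,0,0,0,-1,0,0,0,0,0,0,-0.3,0,0,0,0,0,0,-0.3,0,0,0,0,0,0,-0.3,0,0,0,0,0,40,-0.3,0,0,0,0,0,50,-0.3,0,0,1,-35,-50,30,-0.2,0,0,1,-35,-50,0,-0.2,0,0,1,-30,-50,0,-0.2,0,0,1,-30,-50,0,-0.2,0,0,0,-5,-32,-10,-0.2,0,0,0,0,0,0,-0.2,0,0,0,0,0,0,-0.2]

```text
time: 7.3
ee_pos: [0.4393, -0.1854, 0.182]
eef_rot: [-3.138, -0.135, 0.0]
ft_force: [-0.2, -0.4, -0.4]
gripper_width: 0.0378
grip_force: 0.0
```

Run:
```python
from h import *
o=arm.get_obs();print(o['ee_pos'],o['eef_rot'],o['gripper_width'])
c=cam('wrist');W=cloud(c);M=masks(c);cv2.imwrite('pics/w5.png',c['image'])
fit(W,M['any'],.097,.112,(.36,.46,-.25,-.19),'pred')
fit(W,M['blue'],.042,.055,(.45,.7,-.25,.1),'sled')
c=cam('scene');W=cloud(c);M=masks(c);cv2.imwrite('pics/s5.png',cv2.resize(c['image'][130:290,200:420],None,fx=3,fy=3,interpolation=cv2.INTER_CUBIC))
fit(W,M['any'],.07,.12,(.5,.6,-.1,.1),'panel')
fit(W,M['blue'],.042,.055,(.45,.7,-.25,.1),'sled')
fit(W,M['red'],.03,.1,(.35,.52,.2,.42),'fin')
```

```text
[ 0.4393 -0.1854  0.182 ] [-3.138  -0.1347  0.0004] 0.03776012733282702
pred n 409 c [ 416.3 -221.6] size [68.7  8.7] ang 4.9 zmed/max 0.1051240566940102 0.10779038151295123
sled n 13821 c [550.3 -56.3] size [ 89.4 175.9] ang 1.0 zmed/max 0.045515489430507206 0.051577524721327206
panel n 165 c [549.9   8.6] size [11.  70.6] ang 89.9 zmed/max 0.0932695100825014 0.11012276098366369
sled n 712 c [551.7 -58.5] size [ 92.5 173. ] ang 1.4 zmed/max 0.04697789249813139 0.05416450217743152
fin n 144 c [453.2 345.8] size [49.7 16.1] ang 83.4 zmed/max 0.06862380210673197 0.09996333844452954
```

View pics/s5.png

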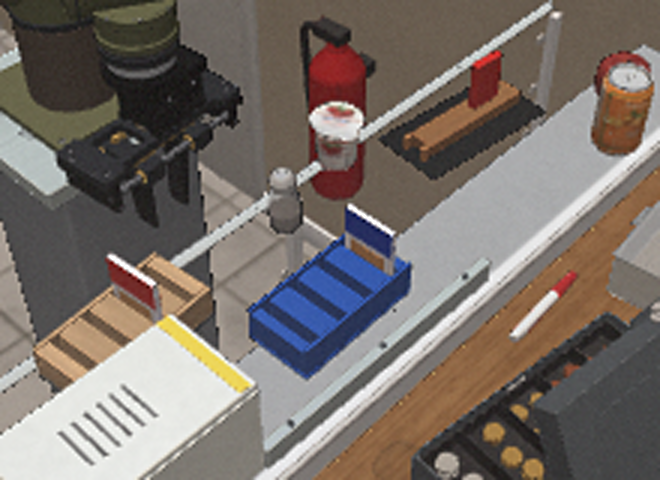

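The blue panel stands in slot 3 at (370,240) in the crop. Next is the red panel.

Request:
move_arm:
  steps: [0,0,0,-11,-19,0,-0.16,0,0,0,-10,-18,0,-0.16,0,0,0,0,0,-10,-0.16,0,0,0,0,0,-30,-0.16,0,0,0,0,0,-35,-0.16,0,0,0,0,0,-27,-0.16,0,0,0,0,0,0,-0.16,0,0,0,0,0,0,-0.16,0,0,0,0,0,0,-1,0,0,0,0,0,0,-1,0,0,0,0,0,0,-1,0,0,0,0,0,0,-1,0,0,0,0,0,0,-1,0,0,0,0,0,0,-1]

```text
time: 8.8
ee_pos: [0.4188, -0.2224, 0.0807]
eef_rot: [3.138, 0.137, 0.001]
ft_force: [-0.2, 0.5, 3.2]
gripper_width: 0.008
grip_force: 30.0
```

Request:
move_arm:
  steps: [0,0,0,0,0,30,-1,0,0,0,0,0,40,-1,0,0,0,0,0,35,-1,0,0,-1,34,36,0,-1,0,0,-1,34,36,0,-1,0,0,-1,34,36,0,-1,0,0,-0.9,32,36,0,-1,0,0,0,0,0,0,-1,0,0,0,0,0,0,-1,0,0,0,0,0,0,-1]

```text
time: 9.8
ee_pos: [0.5519, -0.0786, 0.1846]
eef_rot: [3.141, 0.03, -0.002]
ft_force: [0.3, -0.4, -0.1]
gripper_width: 0.0078
grip_force: 30.0
```

Run:
```python
from h import *
o=arm.get_obs();print(o['ee_pos'],o['eef_rot'],o['gripper_width'])
c=cam('scene');W=cloud(c);M=masks(c)
fit(W,M['blue'],.042,.055,(.45,.7,-.25,.1),'sled')
fit(W,M['red'],.03,.1,(.35,.52,.2,.42),'fin')
c=cam('wrist');W=cloud(c);M=masks(c)
fit(W,M['blue'],.042,.055,(.45,.7,-.25,.1),'sled')
```

```text
[ 0.5519 -0.0786  0.1846] [ 3.1414  0.0298 -0.0018] 0.007795910372785013
sled n 658 c [551.5 -56.5] size [ 91.  177.2] ang 0.3 zmed/max 0.04683741031189015 0.05431409134832699
fin n 144 c [454.  344.5] size [49.8 15.4] ang 84.9 zmed/max 0.06912280096111673 0.09996997079162873
sled n 10129 c [550.4 -56.1] size [ 90.  175.1] ang 1.0 zmed/max 0.045563109654232714 0.05170664469394631
```

Sled unmoved. I'll lower the red panel into slot 1 and release.

Request:
move_arm:
  steps: [0,0,0,1,0,-35,-1,0,0,0,0,0,-30,-1,0,0,0,0,0,-20,-1,0,0,0,0,0,-12,-1,0,0,0,0,0,-6,-1,0,0,0,0,0,0,-1,0,0,0,0,0,0,-1]

```text
time: 10.6
ee_pos: [0.5544, -0.0786, 0.0835]
eef_rot: [3.141, 0.03, 0.003]
ft_force: [0.3, 0.2, -0.7]
gripper_width: 0.0078
grip_force: 30.0
```

Request:
move_arm:
  steps: [0,0,0,0,0,-2,-1,0,0,0,0,0,0,-1,0,0,0,0,0,0,-0.3,0,0,0,0,0,0,-0.3,0,0,0,0,0,0,-0.3,0,0,0,0,0,40,-0.3,0,0,0,0,0,50,0,0,0,8.3,-14,30,40,0,0,0,8.3,-14,30,30,0,0,0,8.3,-14,30,30,0,0,0,8.3,-14,30,30,0,0,0,8.3,-14,30,30,0,0,0,8.3,-14,30,20,0,0,0,8.3,-14,20,0,0,0,0,8.3,0,10,0,0,0,0,8.3,0,0,0,0,0,0,8.3,0,0,0,0,0,0,0,0,0,0,0,0,0,0,0,0,0,0]

```text
time: 12.5
ee_pos: [0.4561, 0.1308, 0.3487]
eef_rot: [2.336, 2.101, 0.0]
ft_force: [0.2, -0.1, -0.1]
gripper_width: 0.0475
grip_force: 0.0
```

Run:
```python
from h import *
o=arm.get_obs();print(o['ee_pos'],o['eef_rot'],o['gripper_width'],o['joints'])
c=cam('scene');W=cloud(c);M=masks(c)
fit(W,M['blue'],.042,.055,(.45,.7,-.25,.1),'sled')
fit(W,M['any'],.07,.12,(.5,.6,-.1,-.04),'panelred')
fit(W,M['red'],.03,.1,(.35,.52,.2,.42),'fin')
cv2.imwrite('pics/s6.png',cv2.resize(c['image'][130:290,200:420],None,fx=2,fy=2))
c=cam('wrist');W=cloud(c);M=masks(c);np.savez('w6.npz',**c);print(c['position'])
fit(W,M['red'],.085,.11,(.35,.55,.2,.45),'fin top')
fit(W,M['wood'],.018,.03,(.35,.55,.15,.5),'bar')
cv2.imwrite('pics/w6.png',np.vstack([cv2.resize(cv2.imread('pics/s6.png'),(440,320)),cv2.resize(c['image'],(440,275))]))
```

```text
[0.4561 0.1308 0.3487] [2.3356 2.101  0.0002] 0.047450411964091006 [ 0.166  -0.3218  1.8423  0.      1.621   0.2717]
sled n 566 c [552.1 -58.2] size [ 92.2 173.4] ang 0.8 zmed/max 0.04711316466634019 0.05425406341952432
panelred n 167 c [552.7 -80.4] size [71.7 10.9] ang 1.4 zmed/max 0.09281993170075464 0.10908463415947556
fin n 141 c [454.  345.5] size [50.7 16.9] ang 82.2 zmed/max 0.06766930665206183 0.0996701180704006
[0.4644 0.2073 0.5181]
fin top n 59 c [449.9 325.3] size [13.   4.1] ang 3.6 zmed/max 0.09331268367368822 0.09732529137227752
bar n 2431 c [445.1 281.9] size [130.9  39.7] ang 85.1 zmed/max 0.02440868395366741 0.028300538029265798
```

View pics/w6.png

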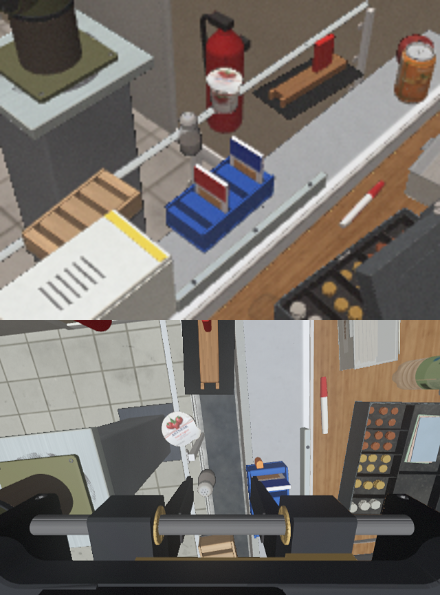

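Both panels are in the sled. In the wrist part of the picture, the stick lies on the mat at (208,355), with its nose toward the sled. I'll move closer to measure the stick and mat.

Request:
move_arm:
  steps: [0,0,1,0,40,0,0,0,0,0,0,40,0,0,0,0,0,0,40,0,0,0,0,0,0,0,0,0,0,0,0,0,0,0,0]

```text
time: 13.1
ee_pos: [0.4559, 0.2512, 0.3483]
eef_rot: [2.313, 2.125, -0.002]
ft_force: [-0.3, -0.4, -0.7]
gripper_width: 0.0473
grip_force: 0.0
```

Run:
```python
from h import *
o=arm.get_obs();print(o['ee_pos'],o['eef_rot'])
c=cam('wrist');W=cloud(c);M=masks(c);np.savez('w7.npz',**c)
fit(W,M['red'],.085,.11,(.35,.55,.2,.45),'fin top')
fit(W,M['wood'],.018,.03,(.35,.55,.15,.5),'bar')
V=cv2.cvtColor(c['image'],cv2.COLOR_BGR2HSV)[...,2]
fit(W,V<60,-.002,.009,(.36,.56,.15,.55),'mat')
cv2.imwrite('pics/w7.png',c['image'])
```

```text
[0.4559 0.2512 0.3483] [ 2.3134  2.1253 -0.0015]
fin top n 447 c [451.1 349.4] size [48.5 12.7] ang 84.9 zmed/max 0.09689889071512514 0.10005208553204198
bar n 2943 c [447.8 313. ] size [192.2  39.6] ang 85.0 zmed/max 0.024316712768071735 0.027782655278806745
mat n 1391 c [447.6 315.7] size [218.4 110. ] ang 83.8 zmed/max 0.002589921644957749 0.00570510783917344
```

View pics/w7.png

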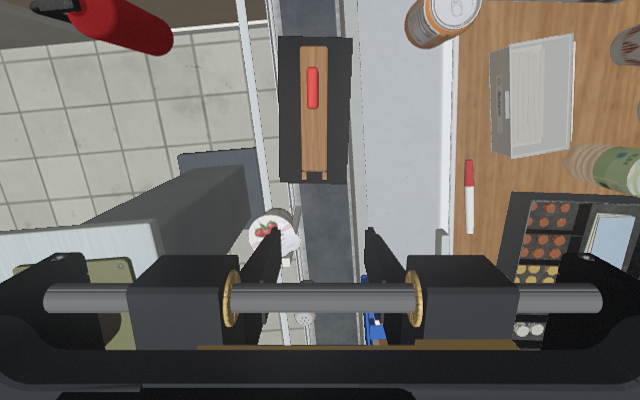

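The stick (bar at (314,110), fin at (313,88)) and the mat agree on an origin of about (451,349) with the nose at -95°. I'll grasp the fin.

Request:
move_arm:
  steps: [0,0,0,-2,33,-20,0,0,0,0,-2,33,-30,0,0,0,0,-1,32,-40,0,0,0,0,0,0,-40,0,0,0,0,0,0,-40,0,0,0,0,0,0,-30,0,0,0,0,0,0,0,0]

```text
time: 13.85
ee_pos: [0.4485, 0.3448, 0.1441]
eef_rot: [-2.315, -2.121, 0.016]
ft_force: [-0.5, -0.1, 0.6]
gripper_width: 0.0474
grip_force: 0.0
```

Run:
```python
from h import *
o=arm.get_obs();print(o['ee_pos'],o['eef_rot'])
c=cam('wrist');W=cloud(c);M=masks(c)
fit(W,M['red'],.085,.11,(.35,.55,.2,.45),'fin top')
fit(W,M['wood'],.018,.03,(.35,.55,.15,.5),'bar')
```

```text
[0.4485 0.3448 0.1441] [-2.3152 -2.1211  0.0159]
fin top n 1261 c [451.3 350.1] size [48.4 13.2] ang 84.9 zmed/max 0.09679714997915159 0.09978770709136883
bar n 5310 c [449.2 328.8] size [160.6  39.6] ang 85.0 zmed/max 0.024218092158143217 0.026719380648714652
```

Request:
move_arm:
  steps: [0,0,0,2,4,-20,0,0,0,0,0,0,-30,0,0,0,0,0,0,-25,0,0,0,0,0,0,-13,0,0,0,0,0,0,0,0,0,0,0,0,0,0,0,0,0,0,0,0,0,-1,0,0,0,0,0,0,-1,0,0,0,0,0,0,-1,0,0,0,0,0,0,-1,0,0,0,0,0,0,-1,0,0,0,0,0,0,-1]

```text
time: 15.1
ee_pos: [0.4529, 0.3519, 0.0614]
eef_rot: [-2.314, -2.125, 0.0]
ft_force: [0.1, -0.8, 0.4]
gripper_width: 0.0142
grip_force: 30.0
```

Run:
```python
from h import *
o=arm.get_obs();print(o['ee_pos'],o['eef_rot'],o['gripper_width'],o['grip_force'])
c=cam('scene');W=cloud(c);M=masks(c)
fit(W,M['blue'],.042,.055,(.45,.7,-.25,.12),'sled')
# sanitiser box: front (mouth) edge of the top and side
P=W[(W[...,2]>.138)&(W[...,2]<.15)&(W[...,0]>.45)&(W[...,0]<.72)&(W[...,1]<-.2)]
print('mouth y pct',np.percentile(P[:,1],[98,99.5,100]),'x',np.percentile(P[:,0],[0,.5,99.5,100]))
for x in np.arange(.52,.66,.02):
    q=P[abs(P[:,0]-x)<.01]; print(round(x,2),q[:,1].max() if len(q) else None)
```

```text
[0.4529 0.3519 0.0614] [-2.314  -2.1247  0.0004] 0.014165254707287977 29.990271627902985
sled n 571 c [551.5 -58.1] size [ 92.3 175.2] ang 1.3 zmed/max 0.04690490110077539 0.05429743444670543
mouth y pct [-0.2572 -0.253  -0.2493] x [0.5168 0.5202 0.6443 0.6455]
0.52 -0.2524537354080413
0.54 -0.2511452255738183
0.56 -0.2499775108731664
0.58 -0.2492520530377133
0.6 -0.25045416009767324
0.62 -0.25090173399417753
0.64 -0.25228341678219496
0.66 None
```

Request:
move_arm:
  steps: [0,0,0,0,0,30,-1,0,0,0,0,0,40,-1,0,0,0,0,0,40,-1,0,0,1,3,-35,0,-1,0,0,1,3,-35,0,-1,0,0,1,3,-35,0,-1,0,0,1,3,-35,0,-1,0,0,0.9,3,-35,0,-1,0,0,0,3,-35,0,-1,0,0,0,3,-35,0,-1,0,0,0,3,-35,0,-1,0,0,0,0,-35,0,-1,0,0,0,0,-35,0,-1,0,0,0,0,0,0,-1,0,0,0,0,0,0,-1]

```text
time: 16.65
ee_pos: [0.4768, 0.0016, 0.1712]
eef_rot: [-2.223, -2.219, 0.0]
ft_force: [-0.5, -0.3, -1.6]
gripper_width: 0.014
grip_force: 30.0
```

Run:
```python
from h import *
o=arm.get_obs();print(o['ee_pos'],o['eef_rot'],o['gripper_width'],o['grip_force'])
c=cam('wrist');W=cloud(c);M=masks(c)
fit(W,M['blue'],.042,.055,(.45,.7,-.25,.12),'sled')
c=cam('scene');W=cloud(c);M=masks(c)
fit(W,M['blue'],.042,.055,(.45,.7,-.25,.12),'sled')
fit(W,M['any'],.03,.1,(.37,.445,-.04,.05),'shaker')
fit(W,M['wood'],.1,.16,(.4,.6,-.2,.12),'stick')
```

```text
[0.4768 0.0016 0.1712] [-2.2226 -2.219   0.0001] 0.014000071796552993 29.995584189891815
sled n 5449 c [549.6 -25.9] size [ 89.  115.6] ang 0.9 zmed/max 0.04535274960217145 0.05135910466917659
sled n 568 c [552.2 -57.9] size [ 92.1 173.5] ang 1.4 zmed/max 0.046941435030578016 0.05481238776204489
shaker n 43 c [408.2   6.4] size [28.9 19.9] ang 46.2 zmed/max 0.08703902056634594 0.09382968921791535
stick n 391 c [479.1 -38.6] size [191.7  41.8] ang 89.3 zmed/max 0.1353709606855663 0.14105563823988498
```

Request:
move_arm:
  steps: [0,0,0,0,0,-35,-1,0,0,0,0,0,-35,-1,0,0,0,0,0,-25,-1,0,0,0,0,0,-14,-1,0,0,0,0,0,0,-1,0,0,0,0,0,0,-1]

```text
time: 17.35
ee_pos: [0.4779, 0.0024, 0.0635]
eef_rot: [2.219, 2.222, 0.001]
ft_force: [0.4, -0.1, -1.4]
gripper_width: 0.0138
grip_force: 30.0
```

Request:
move_arm:
  steps: [0,0,0,5,0,0,-1,0,0,0,5,0,0,-1,0,0,0,5,0,0,-1,0,0,0,5,0,0,-1,0,0,0,5,0,0,-1,0,0,0,5,0,0,-1,0,0,0,5,0,0,-1,0,0,0,0,0,0,-1]

```text
time: 18.15
ee_pos: [0.5133, 0.0019, 0.0627]
eef_rot: [2.22, 2.221, 0.002]
ft_force: [0.1, 0.4, -2.9]
gripper_width: 0.0136
grip_force: 30.0
```

Run:
```python
from h import *
o=arm.get_obs();print(o['ee_pos'],o['eef_rot'],o['gripper_width'],o['grip_force'],o['ft_force'])
c=cam('wrist');W=cloud(c);M=masks(c);cv2.imwrite('pics/w8.png',c['image'])
fit(W,M['blue'],.042,.055,(.45,.7,-.25,.12),'sled')
c=cam('scene');W=cloud(c);M=masks(c);cv2.imwrite('pics/s8.png',cv2.resize(c['image'][130:290,200:420],None,fx=3,fy=3,interpolation=cv2.INTER_CUBIC))
fit(W,M['blue'],.042,.055,(.45,.7,-.25,.12),'sled')
```

```text
[0.5133 0.0019 0.0627] [2.2201 2.221  0.0019] 0.013595630866762461 29.998469352722168 [ 0.1183  0.3563 -2.8617]
sled n 5131 c [578.2 -25.8] size [114.8  90. ] ang 89.6 zmed/max 0.045405197241781825 0.051351595426708974
sled n 600 c [580.9 -58.2] size [176.7  90.4] ang 89.5 zmed/max 0.04708661487652355 0.05485033823632257
```

View pics/s8.png

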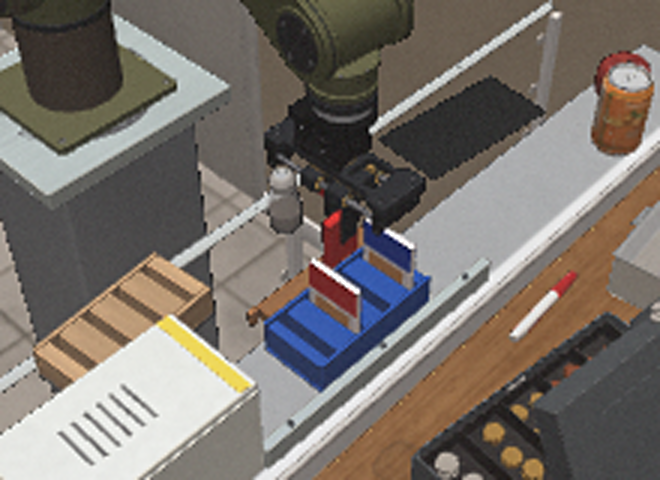

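The stick lies along the sled's side and the sled slides squarely, at (345,315) in the crop, with a gap of about 12 mm left. I'll keep going gently until the force rises.

Request:
move_arm:
  steps: [0,0,0,4,0,0,-1,0,0,0,4,0,0,-1,0,0,0,2,0,0,-1,0,0,0,1,0,0,-1,0,0,0,0,0,0,-1]

```text
time: 18.75
ee_pos: [0.5232, 0.002, 0.0625]
eef_rot: [2.221, 2.222, 0.0]
ft_force: [-0.9, 0.0, -2.0]
gripper_width: 0.0138
grip_force: 30.0
```

Request:
move_arm:
  steps: [0,0,0,1,0,0,-1,0,0,0,0,0,0,-1,0,0,0,0,0,0,-1]

```text
time: 19.05
ee_pos: [0.5241, 0.002, 0.0625]
eef_rot: [2.221, 2.222, 0.0]
ft_force: [-1.6, 0.0, -1.9]
gripper_width: 0.0135
grip_force: 30.0
```

Request:
move_arm:
  steps: [0,0,0,1,0,0,-1,0,0,0,0,0,0,-1]

```text
time: 19.25
ee_pos: [0.525, 0.0021, 0.0625]
eef_rot: [-2.221, -2.221, 0.0]
ft_force: [-2.0, 0.7, -1.8]
gripper_width: 0.014
grip_force: 30.0
```

Request:
move_arm:
  steps: [0,0,0,1,0,0,-1,0,0,0,0,0,0,-1]

```text
time: 19.45
ee_pos: [0.5254, 0.0022, 0.0625]
eef_rot: [-2.22, -2.22, 0.002]
ft_force: [-5.6, 1.6, 0.4]
gripper_width: 0.0138
grip_force: 30.0
```

Request:
move_arm:
  steps: [0,0,0,1,0,0,-1,0,0,0,0,0,0,-1]

```text
time: 19.65
ee_pos: [0.5259, 0.0023, 0.0623]
eef_rot: [-2.22, -2.219, 0.003]
ft_force: [-7.1, 1.3, 0.3]
gripper_width: 0.0135
grip_force: 30.0
```

Run:
```python
from h import *
c=cam('scene');W=cloud(c);M=masks(c);cv2.imwrite('pics/s9.png',cv2.resize(c['image'][190:290,240:380],None,fx=4,fy=4,interpolation=cv2.INTER_CUBIC))
fit(W,M['blue'],.042,.055,(.45,.7,-.25,.12),'sled')
c=cam('wrist');W=cloud(c);M=masks(c)
fit(W,M['blue'],.042,.055,(.45,.7,-.25,.12),'sled')
print(arm.get_obs()['ft_force'])
```

```text
sled n 601 c [590.6 -58.8] size [175.9  93. ] ang 89.7 zmed/max 0.047033056949280394 0.054054046312831394
sled n 5158 c [590.2 -26.2] size [115.7  89.7] ang 89.3 zmed/max 0.04540854721947907 0.0512170723166315
[-6.0633  1.6074  1.3329]
```

Request:
move_arm:
  steps: [0,0,0,1,0,0,-1,0,0,0,1,0,0,-1,0,0,0,1,0,0,-1,0,0,0,0,0,0,-1,0,0,0,0,0,0,-1]

```text
time: 20.25
ee_pos: [0.5263, 0.0023, 0.0615]
eef_rot: [-2.216, -2.216, 0.011]
ft_force: [-12.1, 0.3, 3.7]
gripper_width: 0.0134
grip_force: 30.1
```

Run:
```python
from h import *
c=cam('scene');W=cloud(c);M=masks(c);cv2.imwrite('pics/s9.png',cv2.resize(c['image'][190:290,240:380],None,fx=5,fy=5,interpolation=cv2.INTER_CUBIC))
fit(W,M['blue'],.042,.055,(.45,.7,-.25,.12),'sled')
```

```text
sled n 615 c [591.2 -58.9] size [176.6  92.9] ang 89.2 zmed/max 0.04695109329182001 0.05358258285165074
```

View pics/s9.png

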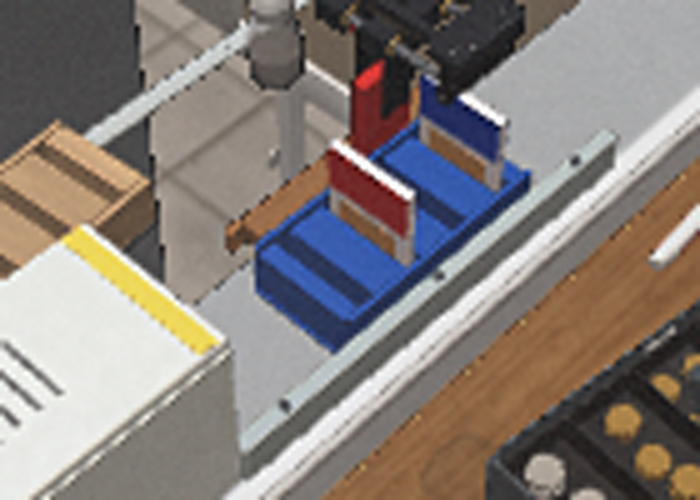

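Sled flush at (390,250) along the fence, both panels upright. I'll back the stick off and carry it round behind the boss.

Request:
move_arm:
  steps: [0,0,0,-7,0,0,-1,0,0,0,-8,0,0,-1,0,0,0,0,0,30,-1,0,0,0,0,0,40,-1,0,0,0,0,0,40,-1,0,0,0,0,40,0,-1,0,0,0,0,40,0,-1,0,0,0,10,40,0,-1,0,0,0,25,40,0,-1,0,0,0,27,37,0,-1,0,0,0,0,0,0,-1,0,0,0,0,0,0,-1]

```text
time: 21.5
ee_pos: [0.5776, 0.1998, 0.1726]
eef_rot: [2.219, 2.223, 0.001]
ft_force: [0.1, -1.3, -2.2]
gripper_width: 0.0136
grip_force: 30.0
```

Run:
```python
from h import *
o=arm.get_obs();print(o['ee_pos'],o['eef_rot'],o['ft_force'])
c=cam('scene');W=cloud(c);M=masks(c)
fit(W,M['blue'],.042,.055,(.45,.7,-.25,.09),'sled')
P=fit(W,M['wood'],.1,.2,(.5,.65,0,.3),'stick')
if P is not None:
    t=P[(P[:,1]<.25)]; A=np.c_[P[:,:2],np.ones(len(P))]; print('z plane',np.linalg.lstsq(A,P[:,2],rcond=None)[0])
fit(W,M['orange'],.0,.06,(.5,.65,.0,.12),'boss')
c=cam('wrist');W=cloud(c);M=masks(c);cv2.imwrite('pics/w10.png',c['image'])
fit(W,M['wood'],.1,.16,(.5,.65,0,.3),'stick w')
c=cam('top');W=cloud(c);cv2.imwrite('pics/t10.png',c['image']);M=masks(c)
fit(W,M['wood'],.1,.16,(.5,.65,0,.3),'stick t')
fit(W,M['blue'],.042,.055,(.45,.7,-.25,.09),'sled t')
fit(W,M['orange'],.0,.06,(.5,.65,.0,.12),'boss')
```

```text
[0.5776 0.1998 0.1726] [2.2185 2.2232 0.0011] [ 0.0754 -1.2581 -2.1564]
sled n 604 c [591.6 -57.9] size [176.1  92.2] ang 89.6 zmed/max 0.04705627721381511 0.054557356859956774
stick n 349 c [578.9 160.3] size [ 40.2 195.8] ang 0.6 zmed/max 0.13676132063453283 0.14197342202636087
z plane [-0.0519  0.0159  0.1639]
boss few 0
stick w n 5507 c [577.2 177.7] size [ 39.3 156.1] ang 0.1 zmed/max 0.13551607662199416 0.15664877202682737
stick t n 424 c [574.5 159.7] size [193.5  44.8] ang 89.4 zmed/max 0.13340925724426755 0.15602936968732584
sled t n 399 c [585.9 -57.5] size [ 95.2 174.1] ang 0.2 zmed/max 0.04537574939376032 0.053884384367549165
boss few 0
```

Request:
move_arm:
  steps: [0,0,0,-2,0,-35,-1,0,0,0,0,0,-35,-1,0,0,0,0,0,-25,-1,0,0,0,0,0,-14,-1,0,0,0,0,0,0,-1,0,0,0,0,-7,0,-1,0,0,0,0,-7,0,-1,0,0,0,0,-5,0,-1,0,0,0,0,0,0,-1,0,0,0,0,0,0,-1]

```text
time: 22.65
ee_pos: [0.5755, 0.1798, 0.0643]
eef_rot: [2.221, 2.221, 0.002]
ft_force: [-0.1, 0.0, -1.9]
gripper_width: 0.0139
grip_force: 30.0
```

Run:
```python
from h import *
o=arm.get_obs();print(o['ee_pos'],o['eef_rot'],o['ft_force'])
c=cam('scene');cv2.imwrite('pics/s11.png',cv2.resize(c['image'][150:250,280:400],None,fx=6,fy=6,interpolation=cv2.INTER_CUBIC));W=cloud(c);M=masks(c)
fit(W,M['blue'],.042,.055,(.45,.7,-.25,.09),'sled')
fit(W,M['wood'],.018,.035,(.5,.65,0,.3),'stick')
```

```text
[0.5755 0.1798 0.0643] [2.2213 2.2208 0.0016] [-0.0679  0.0176 -1.9086]
sled n 614 c [591.9 -57.6] size [177.1  92.7] ang 89.8 zmed/max 0.04696653491114844 0.05492705146561738
stick n 266 c [577.4 147.2] size [180.8  40.4] ang 89.3 zmed/max 0.028773745144298424 0.034570188990454165
```

View pics/s11.png

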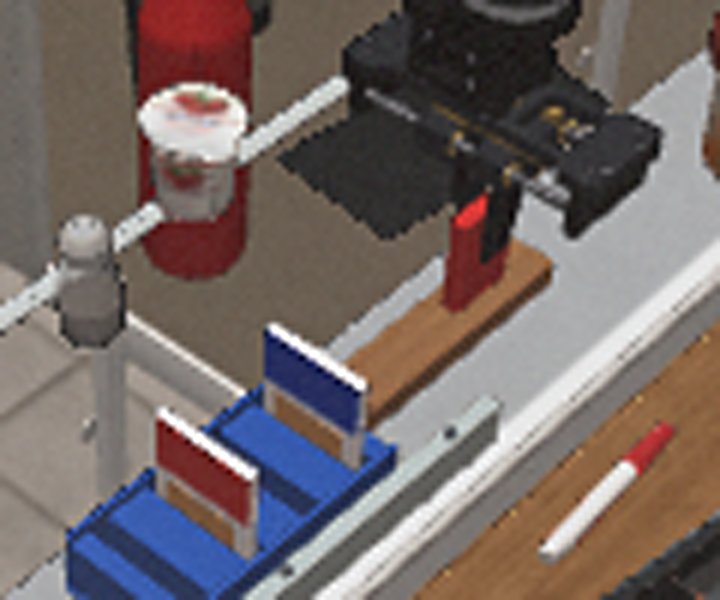

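The stick's nose is lined up with the boss behind the sled, fin at (470,255). I start the feed.

Request:
move_arm:
  steps: [0,0,0,0,-4,-2,-1,0,0,0,0,-4,0,-1,0,0,0,0,-4,0,-1,0,0,0,0,-6,0,-1,0,0,0,0,-6,0,-1,0,0,0,0,-6,0,-1,0,0,0,0,-6,0,-1,0,0,0,0,-6,0,-1,0,0,0,0,-6,0,-1,0,0,0,0,-6,0,-1]

```text
time: 23.7
ee_pos: [0.5749, 0.1255, 0.0616]
eef_rot: [-2.221, -2.221, 0.0]
ft_force: [-1.7, 3.2, -2.3]
gripper_width: 0.0139
grip_force: 30.0
```

Run:
```python
from h import *
o=arm.get_obs();print(o['ee_pos'],o['eef_rot'],o['ft_force'])
c=cam('scene');W=cloud(c);M=masks(c)
fit(W,M['blue'],.042,.055,(.45,.7,-.25,.09),'sled')
fit(W,M['wood'],.018,.035,(.5,.65,-.1,.3),'stick')
```

```text
[0.5749 0.1255 0.0616] [-2.2211 -2.2212  0.0003] [-1.6676  3.1947 -2.3059]
sled n 649 c [ 590.8 -105.7] size [175.5  92.3] ang 89.3 zmed/max 0.04714722841136176 0.054661523250329025
stick n 273 c [575.9  94.3] size [170.6  40.2] ang 89.3 zmed/max 0.025788669435326428 0.03194616794380378
```

Request:
move_arm:
  steps: [0,0,0,0,-7,0,-1,0,0,0,0,-7,0,-1,0,0,0,0,-7,0,-1,0,0,0,-0.3,-7,0,-1,0,0,0,0,-7,0,-1,0,0,0,0,-7,0,-1,0,0,0,0,-7,0,-1,0,0,0,-0.3,-7,0,-1,0,0,0,0,-7,0,-1,0,0,0,0,-7,0,-1,0,0,0,0,-7,0,-1,0,0,0,-0.3,-7,0,-1,0,0,0,0,-7,0,-1]

```text
time: 25.05
ee_pos: [0.5742, 0.0344, 0.0617]
eef_rot: [2.221, 2.222, 0.0]
ft_force: [-0.2, 2.8, -1.0]
gripper_width: 0.014
grip_force: 30.0
```

Run:
```python
from h import *
o=arm.get_obs();print(o['ee_pos'],o['eef_rot'],o['ft_force'])
c=cam('scene');W=cloud(c);M=masks(c)
fit(W,M['blue'],.042,.055,(.45,.7,-.35,.09),'sled')
fit(W,M['wood'],.018,.035,(.5,.65,-.2,.3),'stick')
c=cam('wrist');W=cloud(c);M=masks(c)
fit(W,M['any'],.025,.04,(.63,.68,-.05,.2),'fence')
fit(W,M['blue'],.042,.055,(.45,.7,-.35,.09),'sled')
```

```text
[0.5742 0.0344 0.0617] [2.2211 2.2218 0.0001] [-0.2291  2.8376 -1.0485]
sled n 353 c [ 589.8 -172.5] size [131.1  91.9] ang 88.7 zmed/max 0.047231319536403804 0.05481098327426104
stick n 336 c [575.3   1.3] size [179.9  41.7] ang 89.5 zmed/max 0.025808035462741574 0.03188090996299153
fence n 3644 c [642.8  58.7] size [101.1  14.7] ang 89.4 zmed/max 0.03300986366334914 0.03604510682309747
sled few 0
```

Request:
move_arm:
  steps: [0,0,0,0.5,-7,0,-1,0,0,0,0,-7,0,-1,0,0,0,0,-7,0,-1,0,0,0,0,-7,0,-1,0,0,0,0,-7,0,-1,0,0,0,0,-7,0,-1,0,0,0,0,-7,0,-1,0,0,0,-0.3,-7,0,-1,0,0,0,0,-7,0,-1,0,0,0,0,-7,0,-1,0,0,0,0,-7,0,-1,0,0,0,-0.3,-7,0,-1,0,0,0,0,-7,0,-1]

```text
time: 26.45
ee_pos: [0.5741, -0.0567, 0.0615]
eef_rot: [2.221, 2.222, -0.0]
ft_force: [-0.1, 2.6, -1.7]
gripper_width: 0.0135
grip_force: 30.0
```

Run:
```python
from h import *
o=arm.get_obs();print(o['ee_pos'],o['eef_rot'],o['ft_force'])
c=cam('scene');W=cloud(c);M=masks(c);cv2.imwrite('pics/s12.png',cv2.resize(c['image'][180:290,220:370],None,fx=5,fy=5,interpolation=cv2.INTER_CUBIC))
P=fit(W,M['blue'],.042,.055,(.45,.7,-.35,.09),'sled');print(P[:,1].max(),np.percentile(P[:,0],[1,99]))
P=fit(W,M['wood'],.018,.035,(.5,.65,-.3,.3),'stick')
```

```text
[ 0.5741 -0.0567  0.0615] [ 2.221   2.2218 -0.0002] [-0.1386  2.5786 -1.6664]
sled n 38 c [ 622.6 -219.4] size [40.2 24.5] ang 88.1 zmed/max 0.04796073592916955 0.05222219950374252
-0.19885687296114385 [0.6127 0.6351]
stick n 371 c [576.  -92.4] size [180.8  39.4] ang 89.3 zmed/max 0.025540656547202056 0.031048978334502375
```

View pics/s12.png

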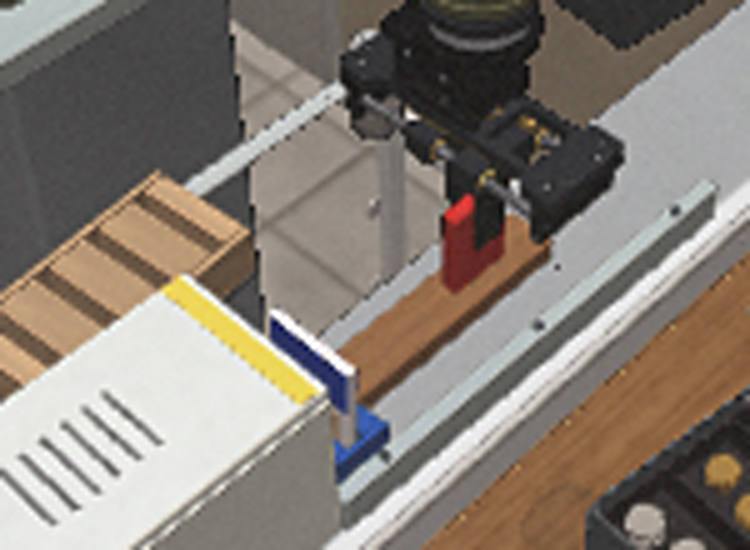

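The sled is flush and mostly inside, with its tail at (365,440). I'll keep feeding and then creep to the stop.

Request:
move_arm:
  steps: [0,0,0,0.3,-7,0,-1,0,0,0,0,-7,0,-1,0,0,0,0,-7,0,-1,0,0,0,0,-7,0,-1,0,0,0,0,-7,0,-1,0,0,0,0,-7,0,-1,0,0,0,0,-7,0,-1,0,0,0,-0.3,-7,0,-1,0,0,0,0,-6,0,-1,0,0,0,0,-5,0,-1,0,0,0,0,-4,0,-1,0,0,0,0,-3,0,-1]

```text
time: 27.7
ee_pos: [0.574, -0.1303, 0.0615]
eef_rot: [-2.221, -2.221, 0.0]
ft_force: [-0.5, 2.7, -0.7]
gripper_width: 0.0139
grip_force: 30.0
```

Request:
move_arm:
  steps: [0,0,0,0,-3,0,-1,0,0,0,0,-3,0,-1,0,0,0,0,0,0,-1]

```text
time: 28.0
ee_pos: [0.5741, -0.1365, 0.0615]
eef_rot: [2.221, 2.221, -0.001]
ft_force: [-0.2, 0.1, -2.4]
gripper_width: 0.0137
grip_force: 30.0
```

Request:
move_arm:
  steps: [0,0,0,0,-2,0,-1,0,0,0,0,-2,0,-1,0,0,0,0,-2,0,-1]

```text
time: 28.3
ee_pos: [0.5741, -0.142, 0.0616]
eef_rot: [-2.221, -2.222, -0.0]
ft_force: [-1.9, 3.5, 0.2]
gripper_width: 0.0142
grip_force: 30.0
```

Request:
move_arm:
  steps: [0,0,0,0,-2,0,-1,0,0,0,0,-2,0,-1]

```text
time: 28.5
ee_pos: [0.5742, -0.1452, 0.0619]
eef_rot: [-2.221, -2.22, -0.003]
ft_force: [-1.0, 10.5, 4.8]
gripper_width: 0.0139
grip_force: 30.0
```

Request:
move_arm:
  steps: [0,0,0,0,-1,0,-1,0,0,0,0,-1,0,-1]

```text
time: 28.7
ee_pos: [0.5744, -0.1454, 0.0624]
eef_rot: [-2.22, -2.218, -0.007]
ft_force: [-1.1, 15.2, 6.2]
gripper_width: 0.0137
grip_force: 30.0
```

Force rises at the predicted stop position. A last slight press, then I retreat straight back.

Request:
move_arm:
  steps: [0,0,0,0.5,-1,0,-1,0,0,0,0,0,0,-1,0,0,0,-0.5,1,0,-1,0,0,0,0,5,0,-1,0,0,0,0,10,0,-1,0,0,0,0,20,0,-1,0,0,0,0,30,0,-1,0,0,0,0,40,5,-1,0,0,0,0,0,0,-1]

```text
time: 29.6
ee_pos: [0.5745, -0.0399, 0.0672]
eef_rot: [2.216, 2.226, 0.002]
ft_force: [-0.7, -0.7, -2.2]
gripper_width: 0.0141
grip_force: 30.0
```

Run:
```python
from h import *
o=arm.get_obs();print(o['ee_pos'],o['eef_rot'],o['ft_force'])
c=cam('wrist');W=cloud(c);M=masks(c);a=c['image']
c=cam('scene');W=cloud(c);M=masks(c);b=cv2.resize(c['image'][200:290,220:340],None,fx=5,fy=5)
fit(W,M['orange'],.0,.06,(.5,.65,-.35,-.2),'boss');fit(W,M['blue'],.0,.055,(.5,.7,-.4,-.2),'sled')
t=cam('top')['image'];cv2.imwrite('pics/m13.png',np.hstack([b[:450],cv2.resize(t[150:290,330:400],(200,450))]))
```

```text
[ 0.5745 -0.0399  0.0672] [2.2159 2.2255 0.0018] [-0.6923 -0.6657 -2.1609]
boss few 0
sled few 0
```

View pics/m13.png

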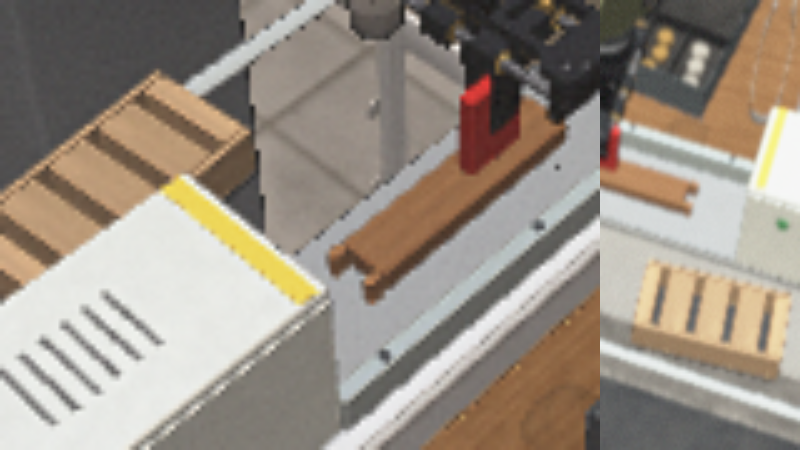

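The sled is fully inside and out of view, and the nose at (355,275) is clear. I'll bring the stick back to the mat.

Request:
move_arm:
  steps: [0,0,0,0,0,30,-1,0,0,0,0,0,40,-1,0,0,0,0,0,40,-1,0,0,-1,-12,36,0,-1,0,0,-1,-12,36,0,-1,0,0,-1,-12,36,0,-1,0,0,-1,-12,36,0,-1,0,0,-1,-12,36,0,-1,0,0,0,-12,36,0,-1,0,0,0,-12,36,0,-1,0,0,0,-12,36,0,-1,0,0,0,-12,36,0,-1,0,0,0,-12,36,0,-1,0,0,0,0,32,0,-1,0,0,0,0,0,-30,-1,0,0,0,0,0,0,-1,0,0,0,0,0,0,-1]

```text
time: 31.45
ee_pos: [0.4541, 0.3477, 0.1457]
eef_rot: [2.317, 2.121, -0.004]
ft_force: [1.0, -0.1, -0.5]
gripper_width: 0.0138
grip_force: 30.0
```

Run:
```python
from h import *
o=arm.get_obs();print(o['ee_pos'],o['eef_rot'],2*np.degrees(np.arctan2(*np.abs(o['eef_rot'][[1,0]]))),o['gripper_width'])
c=cam('scene');W=cloud(c);M=masks(c)
fit(W,M['wood'],.08,.13,(.35,.6,.1,.5),'stick')
```

```text
[0.4541 0.3477 0.1457] [ 2.3173  2.1212 -0.0041] 84.93821661241813 0.01379105972582405
stick n 252 c [476.8 336.3] size [259.7 121.6] ang 55.4 zmed/max 0.11005483486615497 0.11530405207428229
```

Request:
move_arm:
  steps: [0,0,0,-1,3,-35,-1,0,0,0,0,0,-25,-1,0,0,0,0,0,-16,-1,0,0,0,0,0,0,-1,0,0,0,0,0,0,-1]

```text
time: 32.0
ee_pos: [0.454, 0.352, 0.0718]
eef_rot: [2.316, 2.122, 0.002]
ft_force: [-0.8, 1.4, -1.0]
gripper_width: 0.0139
grip_force: 30.0
```

Run:
```python
from h import *
o=arm.get_obs();print(o['ee_pos'],o['ft_force'])
c=cam('wrist');W=cloud(c);M=masks(c)
fit(W,M['red'],.085,.12,(.35,.55,.25,.45),'fin')
P=fit(W,M['wood'],.018,.04,(.35,.55,.15,.5),'bar w');print(P[:,1].max())
c=cam('scene');W=cloud(c);M=masks(c)
fit(W,M['wood'],.018,.04,(.38,.53,.15,.48),'bar s')
c=dict(np.load('scene0.npz'));W=cloud(c);M=masks(c)
fit(W,M['wood'],.018,.04,(.38,.53,.15,.48),'bar s initial')
```

```text
[0.454  0.352  0.0718] [-0.7853  1.4414 -1.029 ]
fin n 2215 c [453.4 349.8] size [49.4 14.9] ang 84.9 zmed/max 0.10697141321372927 0.10951700635366027
bar w n 5498 c [452.2 331. ] size [156.1  39.7] ang 84.8 zmed/max 0.0346519618911221 0.03707784915185594
0.40992621627454573
bar s n 231 c [451.2 312.3] size [193.3  40.7] ang 85.4 zmed/max 0.03638722160865582 0.039963230244566605
bar s initial n 230 c [447.8 309.5] size [190.6  45.4] ang 84.1 zmed/max 0.025654947894502456 0.031344579226685765
```

Request:
move_arm:
  steps: [0,0,0,-2,0,-5,-1,0,0,0,0,0,-4,-1,0,0,0,0,0,-1.5,-1,0,0,0,0,0,0,-1,0,0,0,0,0,0,-1]

```text
time: 32.6
ee_pos: [0.4514, 0.3523, 0.0614]
eef_rot: [2.316, 2.123, 0.001]
ft_force: [-1.6, -1.2, 5.0]
gripper_width: 0.0141
grip_force: 30.0
```

Contact with the mat. I'll release, rise and check.

Request:
move_arm:
  steps: [0,0,0,0,0,0,-0.2,0,0,0,0,0,0,-0.2,0,0,0,0,0,0,-0.2,0,0,0,0,0,0,-0.2,0,0,0,0,0,25,-0.2,0,0,0,0,0,40,-0.2,0,0,0,0,0,50,-0.2,0,0,0,0,-35,50,-0.2,0,0,0,0,-35,40,-0.2,0,0,0,0,-30,0,-0.2,0,0,0,0,0,0,-0.2]

```text
time: 33.7
ee_pos: [0.4519, 0.2585, 0.2558]
eef_rot: [2.318, 2.118, 0.005]
ft_force: [-0.1, 0.4, -0.1]
gripper_width: 0.038
grip_force: 0.0
```

Run:
```python
from h import *
c=cam('wrist');W=cloud(c);M=masks(c)
fit(W,M['red'],.085,.11,(.35,.55,.2,.45),'fin top')
fit(W,M['wood'],.018,.03,(.35,.55,.15,.5),'bar')
V=cv2.cvtColor(c['image'],cv2.COLOR_BGR2HSV)[...,2]
fit(W,V<60,-.002,.009,(.36,.56,.15,.55),'mat')
c=cam('scene');W=cloud(c)
for n,b in dict(can=(.58,.7,.33,.45),shaker=(.37,.47,-.04,.05),tub=(.32,.45,.07,.2)).items(): fit(W,masks(c)['any'],.03,.13,b,n)
c0=dict(np.load('scene0.npz'));W=cloud(c0);fit(W,masks(c0)['any'],.03,.13,(.58,.7,.33,.45),'can0')
cv2.imwrite('pics/s14.png',cv2.resize(c['image'][110:310,185:445],None,fx=3,fy=3))
```

```text
fin top n 727 c [451.  349.3] size [49.2 12.9] ang 84.6 zmed/max 0.09696835263681303 0.09984319649784112
bar n 4270 c [447.5 312.7] size [192.6  39. ] ang 85.1 zmed/max 0.02429078664811768 0.02745432399815806
mat n 3098 c [445.2 293.7] size [263.  110.1] ang 83.9 zmed/max 0.0024927478095392863 0.005444720059508357
can n 420 c [621.1 418.9] size [65.8 60.1] ang 6.7 zmed/max 0.08981112425803783 0.11877840424289998
shaker n 167 c [414.2   5.6] size [40.2 28.9] ang 38.4 zmed/max 0.06098603021883231 0.09336185482799475
tub n 266 c [372.  143.2] size [69.8 70.7] ang 36.0 zmed/max 0.07015968829902025 0.07711045269111949
can0 n 412 c [622.9 418.8] size [60.2 63.3] ang 83.8 zmed/max 0.08980015473659969 0.11876206831482483
```

View pics/s14.png

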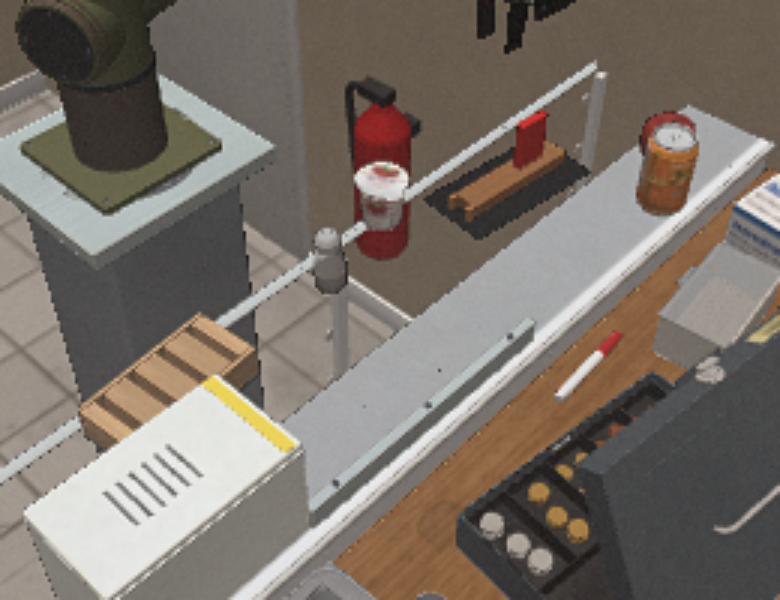

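The stick is back on its mat at (510,180), within 1 mm of where it lay, and the bystanders are unmoved. One glance into the mouth to confirm the sled.

Request:
move_arm:
  steps: [-8,0,0,20,-30,0,0,-8,0,0,20,-30,0,0,-8,0,0,20,-30,0,0,-8,0,0,20,-30,0,0,-8,0,0,20,-30,0,0,0,0,0,20,-40,-10,0,0,0,0,5,-40,-10,0,0,0,0,0,-40,-15,0,0,0,0,0,-10,-10,0,0,0,0,0,0,0,0,0,0,0,0,0,0,0]

```text
time: 34.9
ee_pos: [0.5761, -0.0184, 0.208]
eef_rot: [1.883, 1.729, -0.629]
ft_force: [0.1, 0.7, 0.1]
gripper_width: 0.0475
grip_force: 0.0
```

Run:
```python
from h import *
c=cam('wrist');W=cloud(c);M=masks(c);print(c['position'],rot(c['attitude'])[:,2])
fit(W,M['orange'],.0,.06,(.5,.65,-.35,-.15),'boss')
P=fit(W,M['blue'],.005,.048,(.5,.66,-.35,-.2),'tail wall')
if P is not None:
    q=P[P[:,2]<.045]; q=q[q[:,1]>np.median(q[:,1])-.01]; print('tail y',np.median(q[:,1]),'x',np.percentile(q[:,0],[.5,99.5]),'slope',np.polyfit(q[:,0],q[:,1],1)[0])
cv2.imwrite('pics/w15.png',c['image'])
```

```text
[0.5829 0.1495 0.288 ] [-0.024  -0.8272 -0.5614]
boss few 0
tail wall n 692 c [ 586.4 -311.8] size [58.4 87. ] ang 86.7 zmed/max 0.04054953372214913 0.04791221557553957
tail y -0.28641537932944827 x [0.5445 0.6312] slope -0.009439436556022246
```

View pics/w15.png

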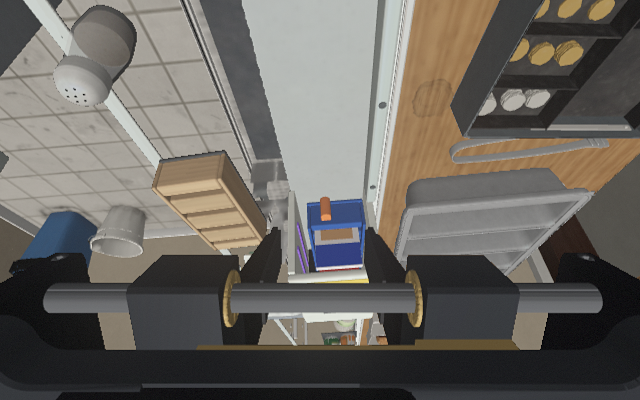

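The view into the mouth shows the sled with boss (325,208) and both panels. Its tail is at y = -0.286 (origin -0.374, against -0.375 at the stop), flush with the fence. I'm handing in.

```bash
python3 -c "
from workcell import arm
print(arm.sign_off())"
```

```text
the job is handed in; nothing more can be done
None
```

The job is done and handed in: both menu panels present (red and blue) stand in their own slots in the sled, the sled is flush against the fence at the back stop to within about 1 mm, the stick is back on its mat where it lay, and the tub, shaker and can have not moved.

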